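# Line up the bench items by height on the pad rail

### The arm

A 6-joint arm with a two-finger parallel gripper is mounted at the origin on a cart in front of the work surface, level with it; the furniture and walls round the work are solid. World frame = base frame: x ahead of the robot, y to its left, z up, the work surface at z = 0. Lengths are in m, angles in rad, forces in N, time in s.
With the tool pointing down it reaches from about 0.3 to 0.875 m from the base axis. Payload 6.4 kg.
Tool frame: the origin (TCP) lies at the very end of the fingers, on their centre line; the grasp point (between the pads) lies 19 mm behind it; z points along the fingers, y is the line along which they close (so a half turn about z gives the same grasp; the last joint's range is limited). The gripper opens to 85 mm and grips with 20 to 120 N. Pads are 22 mm wide; open, the fingers measure 114 mm over their backs; the gripper's body (76 mm by 85 mm) begins 54 mm behind the grasp point. The pads swing forward as they close: fully open they stand 13 mm farther back than shut.
Start: joints at [1.007, 0.181, 1.607, -0, 1.354, -0.206], TCP at [0.201, 0.539, 0.231] pointing down, gripper open.
Joint ranges: [-2.99, 2.99], [-0.89, 2.07], [0.3, 2.58], [-1.14, 4.28], [0, 2.63], [-3.12, 3.12]. Speed limits (rad/s): [2.57, 2.57, 3.01, 3.14, 3.14, 3.14].

### API

Orientations are given as a unit quaternion [w, x, y, z].
In Python, from bench import ctrl, camera, calibration, order, outline_of gives the robot as it stands.
- The arm moves only by the tool move_arm, never from a script. Its argument "series" is a list that holds one entry, the list of rows, each a list of 5 numbers: the opening, from 0 (shut) to 1 (fully open), then the shift along the tool's x, y, z in mm, then the turn about the tool's z in rad. A call has exactly 10 rows; each row is the pose to reach, as a shift and turn from the pose commanded when the call began, along the tool's axes at that moment; what a row does not reach only later rows make up. A row lasts 1/12 s, in which the tool goes at most 41.7 mm and 7.16 degrees, less where a joint would pass 70% of its speed; a pose out of reach is approached as far as the arm can. A call with a gripper value outside its range is refused whole. The fingers move at their own pace and stop on an object; the grip force is fixed at half the most. Time passes only in rows, so rows that repeat a pose let the fingers close, or fill a call up. It gives the time, the measured TCP pose, the force, the opening and the grip force at its end, in the units of the state.
- ctrl.get_obs(): the state, without advancing time (a new reading comes with each control period).
- camera(name): name is "scene" or "top" or "wrist"; returns (picture, depth): 480x640x3 uint8, blue, green, red; 480x640 float32, m along the optical axis (not along the pixel's ray), 0 where there is no reading.
- calibration(name): a dict with "intrinsics" (3x3 intrinsics, pixels), "k1" (the pictures are not rectified: a ray, as slopes to the right and down, at radius r is drawn at 1 + k1 r^2 times it, then the intrinsics apply), "rvec" (rotation vector, rad) and "tvec" (3), from world to camera coordinates, as OpenCV has them. Camera axes: x right, y down, z forward; pixel columns grow to the right and rows downward; lengths in m; the calibration is good to about 2 mm. A picture is of the moment at which its call begins: read the wrist's pose just before it. calibration takes no time and is no camera call; for the wrist camera it gives the pose at the moment of the call.
- order.hand_in(): hands the job in; it is judged then, once.
Trained networks look in the newest picture that a camera, given by its name, has taken for a name from the list of things; names that differ only in an ending like _2 or _b are one class to them, and where a whole thing is asked for, a point or a joint stands for the part that bears it (a point fixed in the world has none). Each returns a list of dicts, best first, with "conf" (0 to 1); they miss things now and then, are a little off and sometimes report something else, mostly with a low value. They report only what shows in the picture. A call takes as long as a camera call. They do not tell look-alikes from the thing itself.
- outline_of(target, camera): "region" (480x640 bool, what is visible of it) and "bbox" ([centre column, centre row, width, height] in pixels, round what is visible of it).
The state is a dict: "time_s": time; "q": joint angles; "dq": joint speeds; "joint_efforts": joint torques, N m; "eef_pos": TCP position; "eef_rot": TCP orientation; "wrist_force": force on the tool from outside, world axes, zero at the start; "torque": the same for the moment, N m; "opening": opening from 0.0 (shut) to 1.0 (fully open); "grasp_force": force on a finger pad.
Only numpy, scipy, OpenCV 4.12 (cv2) and the standard library are available. Lean on these libraries where they do the work, as an engineer would, in place of code of your own. Each camera call takes 0.05 s, during which the arm holds its last target. There are 200 camera calls.

### The job

Tidy the four small items that stand loose on the left of the bench onto the rail of round pads on the right: the battery cell, the narrow tin, the wide low tin and the small printed corner piece, one on each pad, in order of height, with the tallest next to the upright end stop and the shortest at the other end. Leave each one standing upright, centred on its pad to about a centimetre.

Things in the scene. Friction and masses are not known exactly. Their poses are not given: they have to be found in the camera images.
- corner_mid (a point): Small cream-coloured printed plastic corner piece, the shortest of the four: 27 mm high in all; a foot 28 x 28 mm and 7 mm high, from which a round post 12 mm in diameter rises to the top (grasp the post); about 0.02 kg. Loose, upright on the worktop at the start, nearest neighbour at least 80 mm away centre to centre. This point is on the axis of the post, half-way up; its z axis points up.
- cell_mid (a point): Round rechargeable battery cell standing on its end, the tallest of the four: 66 mm high, 18 mm in diameter, about 0.05 kg; slim, so it tips easily. Loose, upright on the worktop at the start, nearest neighbour at least 80 mm away centre to centre. This point is on its upright axis, half-way up; its z axis points up.
- tall_tin_mid (a point): Narrow round tin with a closed lid, second tallest: 50 mm high, 36 mm in diameter (lid, the top 16 mm: 38 mm), about 0.06 kg. Loose, upright on the worktop at the start, nearest neighbour at least 80 mm away centre to centre. This point is on its upright axis, half-way up; its z axis points up.
- low_tin_mid (a point): Wide low round tin with a closed lid, third tallest: 34 mm high, 44 mm in diameter (lid, the top 11 mm: 46 mm), about 0.06 kg. Loose, upright on the worktop at the start, nearest neighbour at least 80 mm away centre to centre. This point is on its upright axis, half-way up; its z axis points up.
- end_stop: Dark steel end stop fixed at one end of the rail, at whichever end the start draws: a thin upright plate 64 mm wide across the rail, 6 mm thick, 45 mm high on a foot 20 mm wide. Origin at the centre of its underside, 8 mm above the worktop, 54 mm beyond the centre of the nearest pad. The rail's other end has only a flat cover plate, 3 mm high.
- pad_1: Dark round rubber pad, 66 mm in diameter, first of four alike in a straight row, 80 mm apart centre to centre, pad_1 at the left-hand (+y) end and pad_4 at the right-hand end. They are set on a fixed flat aluminium rail 376 x 88 x 8 mm, which lies on the worktop and runs along this body's y axis (its x axis points across the rail). Origin at the pad's centre on its underside, 8 mm above the worktop; the pad's top is 10 mm above the worktop.
- pad_2: Dark round rubber pad, 66 mm in diameter, second of four alike in a straight row, 80 mm apart centre to centre, pad_1 at the left-hand (+y) end and pad_4 at the right-hand end. They are set on a fixed flat aluminium rail 376 x 88 x 8 mm, which lies on the worktop and runs along this body's y axis (its x axis points across the rail). Origin at the pad's centre on its underside, 8 mm above the worktop; the pad's top is 10 mm above the worktop.
- pad_3: Dark round rubber pad, 66 mm in diameter, third of four alike in a straight row, 80 mm apart centre to centre, pad_1 at the left-hand (+y) end and pad_4 at the right-hand end. They are set on a fixed flat aluminium rail 376 x 88 x 8 mm, which lies on the worktop and runs along this body's y axis (its x axis points across the rail). Origin at the pad's centre on its underside, 8 mm above the worktop; the pad's top is 10 mm above the worktop.
- pad_4: Dark round rubber pad, 66 mm in diameter, fourth of four alike in a straight row, 80 mm apart centre to centre, pad_1 at the left-hand (+y) end and pad_4 at the right-hand end. They are set on a fixed flat aluminium rail 376 x 88 x 8 mm, which lies on the worktop and runs along this body's y axis (its x axis points across the rail). Origin at the pad's centre on its underside, 8 mm above the worktop; the pad's top is 10 mm above the worktop.
Mind the look-alikes: they are no part of the job. What is shaped like the part that bears low_tin_mid but red is not meant. Leave any orange look-alike of the part that bears tall_tin_mid alone.

How it is judged:
By the outcome, as a careful person would: the job done as asked, in the order asked, and still so for the second after the job is handed in, with the robot touching nothing.
It also fails if it takes over 120 s, if anything falls off the work surface, if the arm or the gripper's body presses on something with over 40 N, if the wrist force passes 120 N, or if a joint passes its speed limit or range.

## Working session

There is one attempt and no reset: what is moved stays moved. The work goes in short steps, Python scripts to look and compute and a tool call to move; the robot and the scene stay as the last step left them, time stands still between calls to the robot, and variables do not carry over. Pictures are saved under pics/ and viewed, at most 14 in all, crops included, and the job is handed in when it is done.

Besides the shell and the picture viewer there is one more tool, called after ">>>" in YAML: its name, and indented under it one key for each argument. move_arm: Moves the arm, as the interface text tells. Its arguments: {"type":"object","properties":{"series":{"type":"array","items":{"type":"array","items":{"type":"array","items":{"type":"number"}}}}},"required":["series"]}

```bash
mkdir -p pics; ls
cat > h.py <<'E'
import numpy as np, cv2
from bench import ctrl, camera, calibration, order, outline_of
def rays(name,uv):
    c=calibration(name);K=np.array(c["intrinsics"],float);k1=c["k1"]
    uv=np.atleast_2d(np.array(uv,float))
    p=cv2.undistortPoints(uv[:,None],K,np.array([k1,0,0,0,0.]))[:,0]
    R=cv2.Rodrigues(np.array(c["rvec"],float))[0];t=np.array(c["tvec"],float).ravel()
    return np.c_[p,np.ones(len(p))],R,t
def at_z(name,uv,z):
    d,R,t=rays(name,uv);o=-R.T@t;w=d@R
    return o+w*((z-o[2])/w[:,2])[:,None]
def at_depth(name,uv,dep):
    d,R,t=rays(name,uv);return (d*np.array(dep)[:,None]-t)@R
def proj(name,P):
    c=calibration(name)
    return cv2.projectPoints(np.array(P,float).reshape(-1,1,3),np.array(c["rvec"],float),np.array(c["tvec"],float),np.array(c["intrinsics"],float),np.array([c["k1"],0,0,0,0.]))[0][:,0]
def cloud(name,dep,mask):
    v,u=np.nonzero(mask&(dep>0));return at_depth(name,np.c_[u,v],dep[v,u]),u,v
E
python3 - <<'E'
from h import *
np.set_printoptions(precision=4,suppress=True)
o=ctrl.get_obs();print(o)
ims=[]
for n in ("top","scene"):
    im,d=camera(n);cv2.imwrite(f"pics/{n}0.png",im)
    c=calibration(n);print(n,c)
    for t in ["corner_mid","cell_mid","tall_tin_mid","low_tin_mid","end_stop","pad_1"]:
        for r in outline_of(t,n)[:5]:
            P,u,v=cloud(n,d,r["region"])
            if len(P)==0: continue
            col=np.median(im[r["region"]],0)
            print(t,round(r["conf"],2),np.round(r["bbox"]),"med",np.median(P,0),"zmax",np.percentile(P[:,2],95),"ext",np.ptp(P[:,:2],0),"bgr",col)
E
```

```text
pics
{'time_s': 0.0, 'q': array([ 1.0068,  0.1816,  1.608 , -0.    ,  1.3538, -0.2063]), 'dq': array([-0.0004, -0.0005,  0.0023,  0.0003,  0.0009, -0.0011]), 'joint_efforts': array([  0.0011, -44.4867, -35.1338,  -0.0002,   0.0094,   0.    ]), 'eef_pos': array([0.201 , 0.5381, 0.2304]), 'eef_rot': array([-0.0003,  0.1779,  0.984 , -0.0008]), 'wrist_force': array([ 0.3216, -0.0737,  1.0451]), 'torque': array([-0.0375, -0.0106,  0.009 ]), 'grasp_force': 0.0, 'opening': 1.0001702584830217}
top {'intrinsics': array([[594.7742,   0.    , 320.3134],
       [  0.    , 594.7742, 236.7718],
       [  0.    ,   0.    ,   1.    ]]), 'k1': -0.1165455919602357, 'rvec': array([ 2.1415, -2.1161,  0.217 ]), 'tvec': array([0.0479, 0.5505, 1.5562])}
corner_mid 0.68 [435. 261.  24.  21.] med [ 0.4969 -0.2726  0.0103] zmax 0.016885195528461287 ext [0.0666 0.0678] bgr [33. 33. 33.]
cell_mid 0.59 [409. 251.  24.  27.] med [ 0.518  -0.1939  0.011 ] zmax 0.017133389524175008 ext [0.0607 0.0605] bgr [31. 31. 31.]
cell_mid 0.54 [244. 201.   9.  10.] med [0.6367 0.2647 0.0627] zmax 0.06956587171038314 ext [0.0
[... 2189 characters left out ...]
2379750216 ext [0.14   0.0826] bgr [ 34.5  37.5 119. ]
end_stop 0.81 [293. 226.  18.  16.] med [ 0.5545 -0.0657  0.0314] zmax 0.05327728376299793 ext [0.0629 0.0225] bgr [52.  49.  48.5]
pad_1 0.75 [285. 217.  16.  12.] med [ 0.5345 -0.1274  0.0101] zmax 0.014664992410447612 ext [0.0561 0.0351] bgr [37.5 38.  38. ]
pad_1 0.65 [260. 174.  19.   8.] med [ 0.4764 -0.3512  0.0108] zmax 0.015335035017226776 ext [0.0645 0.0715] bgr [47.5 48.5 48. ]
pad_1 0.64 [277. 202.  15.  14.] med [ 0.5183 -0.1953  0.0097] zmax 0.013626765906182503 ext [0.0592 0.0658] bgr [41. 42. 42.]
pad_1 0.58 [269. 188.  19.  10.] med [ 0.4971 -0.272   0.0101] zmax 0.013954944480322995 ext [0.0585 0.0598] bgr [39. 40. 40.]
```

View pics/top0.png

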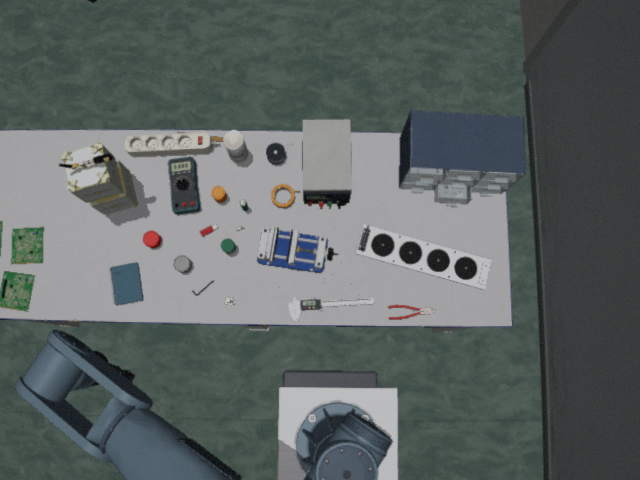

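View pics/scene0.png

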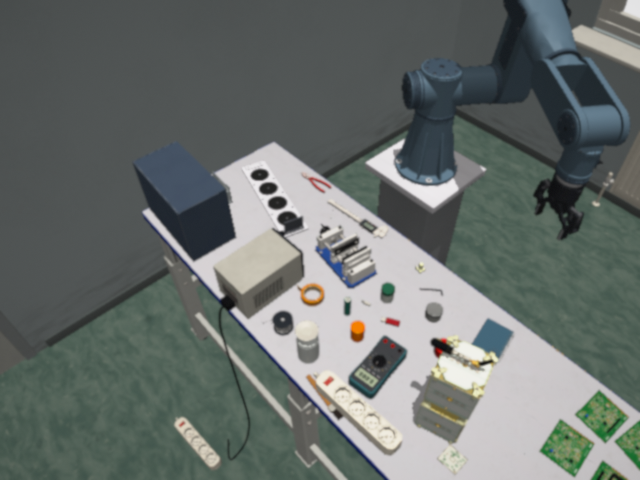

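Top view: the pads are the dark discs at (383,245), (410,252), (438,261) and (465,268), with the end stop at (363,238), so pad_1 takes the cell. The items are the cell at (244,205), the green tin at (228,246), the grey tin at (182,264) and the corner at about (230,301). The red tin at (152,239) and the orange one at (219,194) are look-alikes. The scene view agrees.

Run:
```python
from h import *
np.set_printoptions(precision=4,suppress=True)
im,d=camera("top")
P,u,v=cloud("top",d,np.ones(d.shape,bool))
Z=np.zeros(d.shape);Z[v,u]=P[:,2];X=np.zeros(d.shape+(3,));X[v,u]=P
print("corner?",at_z("top",[[230,300]],.015),[ (Z[r,222:240]*1000).astype(int) for r in range(294,308,2)])
print("thing 239,229",at_z("top",[[239,229]],.01),Z[224:234,234:245].max())
g=(P[:,0]>.3)&(P[:,0]<.95)&(P[:,1]>-.45)&(P[:,1]<.7)
Q=P[g]
gx=((Q[:,0]-.3)/.04).astype(int);gy=((.7-Q[:,1])/.04).astype(int)
H=np.zeros((17,29));np.maximum.at(H,(gx,gy),Q[:,2]*1000)
print("cols y=.68..; rows x from .32")
for i in range(15,-1,-1):print("%.2f"%(.32+.04*i)," ".join("%3d"%h for h in H[i]))
crop=im[180:320,130:290];cv2.imwrite("pics/crop1.png",cv2.resize(crop,None,fx=5,fy=5,interpolation=cv2.INTER_CUBIC)[:600,:800])
```

```text
corner? [[0.3788 0.2974 0.015 ]] [array([ 0,  3,  2,  1,  2, -3, -5,  4, -1,  6, -1,  0,  0,  1,  6,  0,  1,
       -2]), array([ 3,  0,  5, -1, -2,  6, -3, -4, -2, -3,  0,  0,  2,  3,  1, -2,  4,
        0]), array([-3,  1,  4,  2, 26, 32, 21, 25,  6, 14,  9,  6,  0,  6, -1,  0,  3,
        1]), array([ 2, -5,  4, -2, 26, 28, 17, 28, 16,  1,  4,  3,  2,  7, -3, -4,  4,
        3]), array([ 0, -1, -1,  8, 10, 24, 19, 12,  5,  8,  1,  0,  1, -2,  4, -1,  7,
        4]), array([-1,  4, -1,  1, -6, -2,  1, 17, 13,  8, 10,  2,  4,  3, -4,  5, -1,
        3]), array([ 5,  2,  7,  2, -1,  1,  4,  1,  2,  2, 11, -3, -2,  5, -6, -1,  1,
       -3])]
thing 239,229 [[0.5769 0.2804 0.01  ]] 0.016764056529765262
cols y=.68..; rows x from .32
0.92   0   0   0   0   0   0   0   0   0   0   0   0   0   0   0   0   0   0   0   0   0   0   0   0   0   0   0   0   0
0.88   8   9   8  14  13  11  12  10   9   8   7  11   9  11   6   0   0   0   6   7   7   7   0   0   0   0   0   0   0
0.84  12  11  51  49  52  49  48  52  52 123 123  14  28  28 133 135 136 136 130  11  13 217 213 213 217 212 213 214 2
[... 875 characters left out ...]
 33  10  12   8  59  57  65  98  95  97  66  66  59  58  60  22  20  23  20  22  17  21  19  10
0.48  11  16  20  21  11   8  43  43  12  12  14  61  97  90  95  69  70   9  11   9  17  19  22  20  19  23  18  19  11
0.44  10  19  22  20  10  11  39  35  14  10  13  11  12  12  10  11  15  11  12  10  10  11  12  15  15  19  20  20  10
0.40  12  19  21  21  10  11  13  13  13  32  30  14  11  10  21  22  17  15  14  19   9   9  10   8  10  10  12  11   9
0.36  11  11  20  21  10  11  11  12  11  34  33  11  10  11  20  23  21  18  14  16  15  19  17  15   9   9   9  12  10
0.32  11  12  12  14  11  10  11  12  13   9  10  12  11  10  15  14  13  12  10   9  20  19  17  12  13  14  11  15  11
```

View pics/crop1.png

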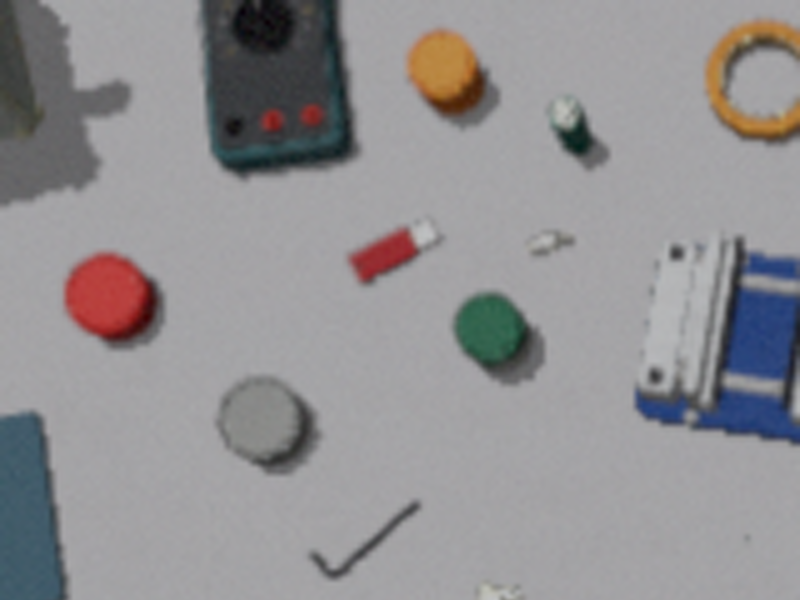

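The crop shows the grey tin (262,420), green tin (490,328) and cell (568,120), with the corner at the lower edge (500,590). Next: move over the cell and turn the fingers to close across the rail.

>>> move_arm:
  series:
    - [[0.5, -40, -8, 0, 0.12], [0.5, -80, -16, 0, 0.24], [0.5, -120, -25, 0, 0.36], [0.5, -160, -33, 0, 0.48], [0.5, -200, -41, 0, 0.6], [0.5, -240, -49, 0, 0.72], [0.5, -280, -57, 0, 0.84], [0.5, -320, -66, 0, 0.96], [0.5, -360, -74, 0, 1.08], [0.5, -400, -82, 0, 1.2]]

```text
time_s: 1.58
eef_pos: [0.5489, 0.3203, 0.2314]
eef_rot: [0.0, 0.705, 0.71, 0.0]
wrist_force: [1.1, 0.5, -0.7]
opening: 0.505
grasp_force: 0.0
```

```bash
cat >> h.py <<'E'
from scipy.spatial.transform import Rotation as Ro
PSI=np.deg2rad(-15.3)
def delta(target):
    o=ctrl.get_obs();w,x,y,z=o["eef_rot"];R=Ro.from_quat([x,y,z,w]).as_matrix()
    psi=np.arctan2(R[1,1],R[0,1])
    print("t",round(o["time_s"],2),"tcp",o["eef_pos"].round(4),"psi",np.rad2deg(psi).round(2),"tilt",R[2].round(3),"shift mm",(R.T@(np.array(target)-o["eef_pos"])*1000).round(1),"turn",round((psi-PSI+np.pi/2)%np.pi-np.pi/2,3))
E
python3 -c "
from h import *
delta([.637,.265,.2])"
```

```text
t 1.58 tcp [0.5489 0.3203 0.2314] psi 0.4 tilt [ 0.  0. -1.] shift mm [-55.9  87.7  31.4] turn 0.274
```

>>> move_arm:
  series:
    - [[0.5, -14, 22, 8, 0.1], [0.5, -28, 44, 16, 0.2], [0.5, -42, 66, 24, 0.274], [0.5, -56, 88, 31, 0.274], [0.5, -56, 88, 31, 0.274], [0.5, -56, 88, 31, 0.274], [0.5, -56, 88, 31, 0.274], [0.5, -56, 88, 31, 0.274], [0.5, -56, 88, 31, 0.274], [0.5, -56, 88, 31, 0.274]]

```text
time_s: 2.42
eef_pos: [0.6356, 0.2678, 0.201]
eef_rot: [0.0, 0.793, 0.61, 0.0]
wrist_force: [0.6, 0.7, -0.7]
opening: 0.5
grasp_force: 0.0
```

```bash
cat >> h.py <<'E'
def wlook(t,ztop,pic=None):
    im,d=camera("wrist")
    if pic: cv2.imwrite(pic,im)
    for r in outline_of(t,"wrist")[:3]:
        P,u,v=cloud("wrist",d,r["region"])
        if len(P)<10: continue
        top=np.abs(P[:,2]-ztop)<.005
        m=np.zeros(d.shape,np.uint8);m[v[top],u[top]]=1
        m=cv2.morphologyEx(m,cv2.MORPH_OPEN,np.ones((3,3),np.uint8))
        vv,uu=np.nonzero(m)
        if len(vv)<5: print(t,r["conf"],"no top",P[:,2].max());continue
        T=at_z("wrist",np.c_[uu,vv],ztop);c=(T[:,:2].max(0)+T[:,:2].min(0))/2
        c2,rad=cv2.minEnclosingCircle(T[:,:2].astype(np.float32)*1000)
        print(t,round(r["conf"],2),np.round(r["bbox"]),"med",np.median(T,0).round(4),"mid",c.round(4),"circ",np.round(c2,1),round(rad,1),"bgr",np.median(im[r["region"]],0),"zmed",np.median(P[:,2][top]).round(4))
E
python3 -c "
from h import *
delta([.637,.265,.014])
wlook('cell_mid',.066,'pics/w1.png')"
```

```text
t 2.42 tcp [0.6356 0.2678 0.201 ] psi -14.88 tilt [ 0.001  0.001 -1.   ] shift mm [ -2.4   2.  187. ] turn 0.007
cell_mid 0.78 [331. 223.  25.  42.] med [0.6403 0.2665 0.066 ] mid [0.6402 0.2664] circ [640.2 266.4] 9.3 bgr [70.  77.5 40. ] zmed 0.0654
```

View pics/w1.png

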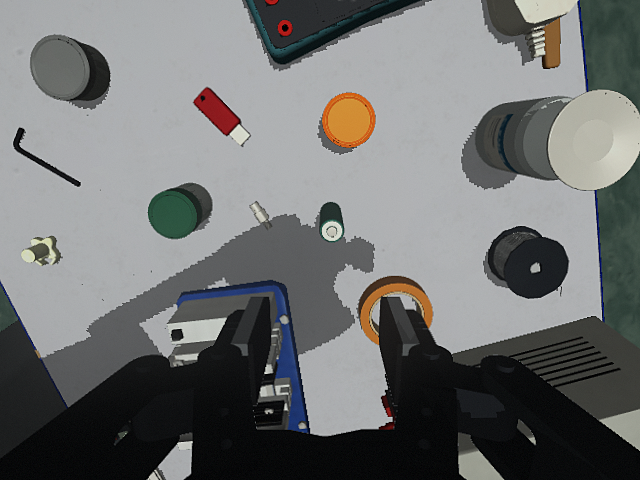

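The wrist picture shows the cell at (331,223), the green tin (175,212), the grey tin (67,68) and the corner (40,250). The cell's measured radius of 9.3 mm matches. I'll measure the other three from here, then descend on the cell.

```bash
python3 -c "
from h import *
wlook('tall_tin_mid',.050);wlook('low_tin_mid',.034);wlook('corner_mid',.027)"
```

```text
tall_tin_mid 0.79 [348. 121.  54.  58.] med [0.6714 0.3372 0.05  ] mid [0.6714 0.3369] circ [671.4 336.9] 18.7 bgr [ 52. 139. 209.] zmed 0.0494
tall_tin_mid 0.62 [180. 212.  66.  56.] med [0.5263 0.3051 0.05  ] mid [0.5263 0.305 ] circ [526.3 304.7] 19.5 bgr [63. 81. 44.] zmed 0.0493
low_tin_mid 0.67 [68. 70. 81. 68.] med [0.477  0.4298 0.034 ] mid [0.4767 0.4294] circ [476.8 429.2] 24.0 bgr [101. 104. 101.] zmed 0.0333
corner_mid 0.59 [ 42. 252.  41.  31.] med [0.3817 0.3015 0.027 ] mid [0.3818 0.3017] circ [381.8 301.2] 7.5 bgr [ 92.5 113.5 111.5] zmed 0.0261
```

>>> move_arm:
  series:
    - [[0.5, 0, 5, 35, 0.007], [0.5, 0, 5, 75, 0.007], [0.5, 0, 5, 115, 0.007], [0.5, 0, 5, 145, 0.007], [0.5, 0, 5, 165, 0.007], [0.5, 0, 5, 177, 0.007], [0.5, 0, 5, 184, 0.007], [0.5, 0, 5, 187, 0.007], [0.5, 0, 5, 187, 0.007], [0.3, 0, 5, 187, 0.007]]

```text
time_s: 3.65
eef_pos: [0.6422, 0.2659, 0.0151]
eef_rot: [0.001, 0.795, 0.606, 0.001]
wrist_force: [0.1, -0.9, 0.3]
opening: 0.373
grasp_force: 0.0
```

>>> move_arm:
  series:
    - [[0.15, 0, 0, 0, 0], [0.1, 0, 0, 0, 0], [0.1, 0, 0, 0, 0], [0.1, 0, 0, 0, 0], [0.1, 0, 0, 0, 0], [0.1, 0, 0, 0, 0], [0.1, 0, 0, 0, 0], [0.1, 0, 0, 0, 0], [0.1, 0, 0, 0, 0], [0.1, 0, 0, 0, 0]]

```text
time_s: 4.48
eef_pos: [0.6423, 0.266, 0.0154]
eef_rot: [0.001, 0.795, 0.606, 0.002]
wrist_force: [-0.1, -0.2, 6.2]
opening: 0.197
grasp_force: 58.4
```

>>> move_arm:
  series:
    - [[0.1, 0, 0, -20, 0], [0.1, 0, 0, -60, 0], [0.1, 0, 0, -100, 0], [0.1, 0, 0, -140, 0], [0.1, -20, 0, -175, 0], [0.1, -50, 0, -200, 0], [0.1, -85, 0, -220, 0], [0.1, -120, 0, -235, 0], [0.1, -160, 0, -235, 0], [0.1, -200, 0, -235, 0]]

```text
time_s: 5.32
eef_pos: [0.5879, 0.0715, 0.2504]
eef_rot: [0.001, 0.795, 0.607, 0.001]
wrist_force: [0.1, -0.4, -1.5]
opening: 0.197
grasp_force: 58.5
```

>>> move_arm:
  series:
    - [[0.1, -40, 0, 0, 0], [0.1, -80, 0, 0, 0], [0.1, -120, 0, 0, 0], [0.1, -160, 0, 0, 0], [0.1, -200, 0, 0, 0], [0.1, -240, 0, 0, 0], [0.1, -280, 0, 0, 0], [0.1, -310, 0, 0, 0], [0.1, -335, 0, 0, 0], [0.1, -350, 0, 0, 0]]

```text
time_s: 6.15
eef_pos: [0.4941, -0.2674, 0.2486]
eef_rot: [0.0, 0.796, 0.605, -0.0]
wrist_force: [-0.2, 0.2, -0.3]
opening: 0.199
grasp_force: 58.5
```

```bash
python3 -c "
from h import *
np.set_printoptions(precision=4,suppress=True)
delta([.54,-.117,.06])
im,d=camera('wrist');cv2.imwrite('pics/w2.png',im);print(ctrl.get_obs()['opening'])
for t in ('pad_1','end_stop'):
  for r in outline_of(t,'wrist')[:5]:
    m=r['region']
    if m.sum()<50: continue
    v,u=np.nonzero(m);T=at_z('wrist',np.c_[u,v],.010 if t[0]=='p' else .053)
    c,rad=cv2.minEnclosingCircle(T[:,:2].astype(np.float32)*1000)
    print(t,round(r['conf'],2),np.round(r['bbox']),'med',np.median(T,0),'circ',np.round(c,1),rad)
"
```

```text
t 6.15 tcp [ 0.4941 -0.2674  0.2486] psi -15.5 tilt [-0.001  0.    -1.   ] shift mm [157.4   3.9 188.4] turn -0.003
0.2023454457272901
pad_1 0.91 [333.  35.  76.  70.] med [ 0.5383 -0.1212  0.01  ] circ [ 539.4 -119.1] 33.67364501953125
pad_1 0.87 [328. 123.  71.  75.] med [ 0.5184 -0.1955  0.01  ] circ [ 518.3 -196. ] 33.000457763671875
pad_1 0.86 [330. 206.  68.  66.] med [ 0.4976 -0.2721  0.01  ] circ [ 497.5 -273. ] 33.204002380371094
pad_1 0.64 [330. 276.  65.  39.] med [ 0.482 -0.34   0.01 ] circ [ 476.5 -349.4] 32.943817138671875
```

View pics/w2.png

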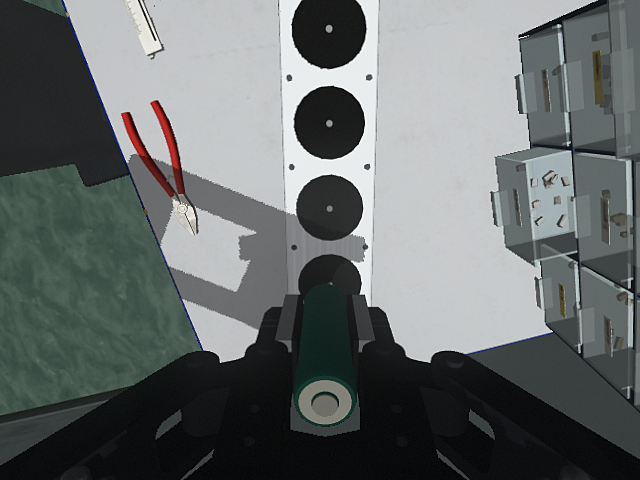

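The picture shows pads at (330,30), (330,123), (330,206) and (330,276, partly hidden), with the cell upright in the grip. The measured pad radii (33 mm) and spacing (80 mm) match the sizes given.

>>> move_arm:
  series:
    - [[0.1, 20, 1, 0, 0], [0.1, 55, 2, 0, 0], [0.1, 95, 3, 10, 0], [0.1, 130, 4, 45, 0], [0.1, 150, 4, 85, 0], [0.1, 156, 4, 125, 0], [0.1, 156, 4, 165, 0], [0.1, 156, 4, 195, 0], [0.1, 156, 4, 205, 0], [0.1, 156, 4, 207, 0]]

```text
time_s: 7.13
eef_pos: [0.5381, -0.1128, 0.0386]
eef_rot: [-0.003, 0.795, 0.607, -0.001]
wrist_force: [-0.4, -0.0, -0.3]
opening: 0.197
grasp_force: 58.6
```

```bash
python3 -c "
from h import *
delta([.5396,-.1186,.0265])"
```

```text
t 7.13 tcp [ 0.5381 -0.1128  0.0386] psi -15.25 tilt [ 0.001 -0.007 -1.   ] shift mm [-5.2  3.  12. ] turn 0.001
```

>>> move_arm:
  series:
    - [[0.1, -3, 2, 0, 0], [0.1, -5, 3, 0, 0], [0.1, -5, 3, 3, 0], [0.1, -5, 3, 6, 0], [0.1, -5, 3, 8, 0], [0.1, -5, 3, 10, 0], [0.1, -5, 3, 11, 0], [0.1, -5, 3, 11.5, 0], [0.1, -5, 3, 11.5, 0], [0.1, -5, 3, 11.5, 0]]

```text
time_s: 7.97
eef_pos: [0.5419, -0.121, 0.0297]
eef_rot: [-0.0, 0.795, 0.606, -0.0]
wrist_force: [0.2, 0.2, -0.0]
opening: 0.198
grasp_force: 58.6
```

```bash
python3 -c "
from h import *
delta([.5396,-.1186,.0265])"
```

```text
t 7.97 tcp [ 0.5419 -0.121   0.0297] psi -15.36 tilt [ 0. -0. -1.] shift mm [ 1.7 -2.9  3.2] turn -0.001
```

>>> move_arm:
  series:
    - [[0.1, 1, -1, 0, 0], [0.1, 2, -3, 1, 0], [0.1, 2, -3, 2, 0], [0.1, 2, -3, 3, 0], [0.1, 2, -3, 3, 0], [0.1, 2, -3, 3, 0], [0.1, 2, -3, 3, 0], [0.1, 2, -3, 3, 0], [0.1, 2, -3, 3, 0], [0.1, 2, -3, 3, 0]]

```text
time_s: 8.8
eef_pos: [0.5396, -0.1184, 0.0268]
eef_rot: [0.0, 0.795, 0.606, 0.0]
wrist_force: [0.2, 0.3, -0.3]
opening: 0.201
grasp_force: 58.6
```

```bash
python3 -c "
from h import *
delta([.5396,-.1186,.0265]);print(ctrl.get_obs()['wrist_force'])"
```

```text
t 8.8 tcp [ 0.5396 -0.1184  0.0268] psi -15.36 tilt [-0.  0. -1.] shift mm [-0.2  0.   0.3] turn -0.001
[ 0.22187534  0.2876207  -0.3075176 ]
```

>>> move_arm:
  series:
    - [[0.1, 0, 0, 1, 0], [0.1, 0, 0, 1.5, 0], [0.1, 0, 0, 1.5, 0], [0.1, 0, 0, 1.5, 0], [0.23, 0, 0, 1.5, 0], [0.26, 0, 0, 1.5, 0], [0.3, 0, 0, 1.5, 0], [0.4, 0, 0, 1.5, 0], [0.5, 0, 0, 1.5, 0], [0.5, 0, 0, 1.5, 0]]

```text
time_s: 9.63
eef_pos: [0.5396, -0.1183, 0.0252]
eef_rot: [-0.0, 0.795, 0.606, -0.0]
wrist_force: [1.0, 0.2, 0.1]
opening: 0.5
grasp_force: 0.0
```

>>> move_arm:
  series:
    - [[0.5, 0, 0, 0, 0], [0.5, 0, 0, -10, 0], [0.5, 0, 0, -30, 0], [0.5, 0, 0, -60, 0], [0.5, 0, 0, -95, 0], [0.5, 0, 0, -130, 0], [0.6, 20, 0, -165, 0], [0.7, 50, 0, -190, 0], [0.8, 90, 0, -200, 0], [0.8, 130, 0, -200, 0]]

```text
time_s: 10.47
eef_pos: [0.5764, 0.0074, 0.2308]
eef_rot: [0.003, 0.796, 0.605, 0.003]
wrist_force: [0.8, -0.1, 0.1]
opening: 0.805
grasp_force: 0.0
```

```bash
python3 -c "
from h import *
delta([.5263,.305,.2])
im,d=camera('top');cv2.imwrite('pics/t2.png',cv2.resize(im[200:310,340:500],None,fx=4,fy=4))
P,u,v=cloud('top',d,d>0)
m=(abs(P[:,0]-.54)<.04)&(abs(P[:,1]+.119)<.03)&(P[:,2]>.065)
print(m.sum(),P[m].mean(0) if m.any() else P[(abs(P[:,0]-.54)<.04)&(abs(P[:,1]+.119)<.03)][:,2].max())
"
```

```text
t 10.47 tcp [0.5764 0.0074 0.2308] psi -15.47 tilt [ 0.001  0.008 -1.   ] shift mm [ 273.4 -127.9   29.9] turn -0.003
42 [ 0.53869944 -0.11798546  0.07567322]
```

Cell stands on pad_1: top at 76 mm, within 1 mm of the pad centre. Next, the green tin.

>>> move_arm:
  series:
    - [[0.8, 35, -15, 30, 0], [0.8, 72, -32, 30, 0], [0.8, 109, -50, 30, 0], [0.8, 146, -68, 30, 0], [0.8, 183, -86, 30, 0], [0.8, 220, -104, 30, 0], [0.8, 255, -120, 40, 0], [0.8, 272, -128, 60, 0], [0.8, 272, -128, 80, 0], [0.8, 272, -128, 90, 0]]

```text
time_s: 11.35
eef_pos: [0.5206, 0.3044, 0.1334]
eef_rot: [-0.0, 0.794, 0.608, -0.001]
wrist_force: [0.0, -0.4, -0.6]
opening: 0.804
grasp_force: 0.0
```

>>> move_arm:
  series:
    - [[0.8, 0, 0, 10, 0], [0.8, 0, 0, 20, 0], [0.8, 0, 0, 20, 0], [0.8, 0, 0, 20, 0], [0.8, 0, 0, 20, 0], [0.8, 0, 0, 20, 0], [0.8, 0, 0, 20, 0], [0.8, 0, 0, 20, 0], [0.8, 0, 0, 20, 0], [0.8, 0, 0, 20, 0]]

```text
time_s: 12.18
eef_pos: [0.5227, 0.3033, 0.1155]
eef_rot: [0.0, 0.795, 0.606, 0.0]
wrist_force: [0.4, -0.1, -0.4]
opening: 0.797
grasp_force: 0.0
```

```bash
python3 -c "
from h import *
delta([.5263,.305,.014])
wlook('tall_tin_mid',.050)"
```

```text
t 12.18 tcp [0.5227 0.3033 0.1155] psi -15.35 tilt [ 0.  0. -1.] shift mm [  2.6   3.  101.5] turn -0.001
tall_tin_mid 0.98 [326. 251.  70.  83.] med [0.5248 0.3061 0.05  ] mid [0.5245 0.3056] circ [524.5 305.6] 19.2 bgr [49. 56. 35.] zmed 0.0494
tall_tin_mid 0.56 [564. 130. 111.  78.] med [0.6697 0.3384 0.05  ] mid [0.6696 0.3376] circ [669.8 338. ] 20.0 bgr [ 24.  92. 194.] zmed 0.0495
```

>>> move_arm:
  series:
    - [[0.8, 2, 1, 10, 0], [0.8, 3, 1, 35, 0], [0.8, 3, 1, 65, 0], [0.8, 3, 1, 85, 0], [0.8, 3, 1, 95, 0], [0.8, 3, 1, 101, 0], [0.8, 3, 1, 101, 0], [0.8, 3, 1, 101, 0], [0.6, 3, 1, 101, 0], [0.5, 3, 1, 101, 0]]

```text
time_s: 13.12
eef_pos: [0.5256, 0.3063, 0.0159]
eef_rot: [0.0, 0.795, 0.606, 0.001]
wrist_force: [-0.2, 0.6, -0.8]
opening: 0.527
grasp_force: 0.0
```

>>> move_arm:
  series:
    - [[0.4, 0, 0, 0, 0], [0.35, 0, 0, 0, 0], [0.35, 0, 0, 0, 0], [0.35, 0, 0, 0, 0], [0.35, 0, 0, 0, 0], [0.35, 0, 0, 0, 0], [0.35, 0, 0, 0, 0], [0.35, 0, 0, 0, 0], [0.35, 0, 0, 0, 0], [0.35, 0, 0, 0, 0]]

```text
time_s: 13.95
eef_pos: [0.5254, 0.3063, 0.0159]
eef_rot: [0.0, 0.795, 0.606, 0.001]
wrist_force: [-1.0, -0.8, 6.5]
opening: 0.427
grasp_force: 59.5
```

>>> move_arm:
  series:
    - [[0.35, 0, 0, -20, 0], [0.35, 0, 0, -60, 0], [0.35, 0, 0, -100, 0], [0.35, 0, 5, -140, 0], [0.35, -20, 15, -170, 0], [0.35, -50, 25, -190, 0], [0.35, -85, 35, -200, 0], [0.35, -120, 45, -200, 0], [0.35, -158, 55, -200, 0], [0.35, -196, 65, -200, 0]]

```text
time_s: 14.78
eef_pos: [0.5349, 0.0982, 0.215]
eef_rot: [0.0, 0.795, 0.607, 0.001]
wrist_force: [0.9, -0.1, -0.1]
opening: 0.421
grasp_force: 60.1
```

>>> move_arm:
  series:
    - [[0.35, -38, 8, 0, 0], [0.35, -76, 16, 0, 0], [0.35, -114, 24, 0, 0], [0.35, -152, 32, 0, 0], [0.35, -190, 40, 0, 0], [0.35, -228, 48, 0, 0], [0.35, -262, 56, 0, 0], [0.35, -284, 60, 0, 0], [0.35, -290, 60, 20, 0], [0.35, -290, 60, 50, 0]]

```text
time_s: 15.62
eef_pos: [0.5181, -0.1999, 0.1674]
eef_rot: [0.004, 0.796, 0.605, 0.001]
wrist_force: [1.6, -0.1, -0.6]
opening: 0.425
grasp_force: 60.1
```

>>> move_arm:
  series:
    - [[0.35, 0, 0, 30, 0], [0.35, 0, 0, 60, 0], [0.35, 0, 0, 85, 0], [0.35, 0, 0, 100, 0], [0.35, 0, 0, 110, 0], [0.35, 0, 0, 120, 0], [0.35, 0, 0, 120, 0], [0.35, 0, 0, 120, 0], [0.35, 0, 0, 120, 0], [0.35, 0, 0, 120, 0]]

```text
time_s: 16.45
eef_pos: [0.5172, -0.1964, 0.0456]
eef_rot: [0.001, 0.795, 0.606, 0.0]
wrist_force: [-0.0, -0.1, -1.5]
opening: 0.425
grasp_force: 60.1
```

```bash
python3 -c "
from h import *
delta([.5185,-.1958,.0264])"
```

```text
t 16.45 tcp [ 0.5172 -0.1964  0.0456] psi -15.35 tilt [-0.001  0.002 -1.   ] shift mm [ 1.   1.1 19.2] turn -0.001
```

>>> move_arm:
  series:
    - [[0.35, 2, 1, 6, 0], [0.35, 2, 1, 11, 0], [0.35, 2, 1, 15, 0], [0.35, 2, 1, 18, 0], [0.35, 2, 1, 19, 0], [0.35, 2, 1, 19, 0], [0.35, 2, 1, 19, 0], [0.46, 2, 1, 19, 0], [0.5, 2, 1, 19, 0], [0.65, 2, 1, 19, 0]]

```text
time_s: 17.28
eef_pos: [0.5177, -0.1942, 0.025]
eef_rot: [-0.0, 0.795, 0.606, -0.0]
wrist_force: [0.5, -0.0, -0.2]
opening: 0.626
grasp_force: 0.0
```

>>> move_arm:
  series:
    - [[0.65, 0, 0, 0, 0], [0.65, 0, 0, 0, 0], [0.65, 0, 0, -15, 0], [0.65, 0, 0, -45, 0], [0.65, 0, 0, -80, 0], [0.7, 0, 0, -120, 0], [0.8, 20, 0, -155, 0], [0.85, 55, -10, -180, 0], [0.85, 92, -25, -190, 0], [0.85, 130, -40, -190, 0]]

```text
time_s: 18.12
eef_pos: [0.5155, -0.0591, 0.2191]
eef_rot: [0.003, 0.796, 0.606, 0.002]
wrist_force: [0.6, -0.0, -0.8]
opening: 0.853
grasp_force: 0.0
```

```bash
python3 -c "
from h import *
delta([.4755,.4294,.11])
im,d=camera('top')
P,u,v=cloud('top',d,d>0)
for c,z in (((.5396,-.1186),.066),((.5185,-.1958),.05)):
  m=(np.hypot(P[:,0]-c[0],P[:,1]-c[1])<.035)&(P[:,2]>z)
  print(m.sum(),P[m].mean(0) if m.any() else 0)
"
```

```text
t 18.12 tcp [ 0.5155 -0.0591  0.2191] psi -15.46 tilt [-0.     0.007 -1.   ] shift mm [ 460.2 -169.5  107.7] turn -0.003
262 [ 0.5247187  -0.10619067  0.53096118]
156 [ 0.51633728 -0.19417886  0.05977361]
```

>>> move_arm:
  series:
    - [[0.85, 36, -13, 0, 0], [0.85, 74, -27, 0, 0], [0.85, 112, -41, 0, 0], [0.85, 150, -55, 0, 0], [0.85, 188, -69, 0, 0], [0.85, 226, -83, 0, 0], [0.85, 264, -97, 0, 0], [0.85, 302, -111, 0, 0], [0.85, 340, -125, 0, 0], [0.85, 378, -139, 0, 0]]

```text
time_s: 19.0
eef_pos: [0.4791, 0.3439, 0.215]
eef_rot: [0.0, 0.795, 0.606, -0.0]
wrist_force: [1.3, -0.2, 0.3]
opening: 0.851
grasp_force: 0.0
```

>>> move_arm:
  series:
    - [[0.85, 36, -13, 10, 0], [0.85, 68, -25, 40, 0], [0.85, 82, -30, 70, 0], [0.85, 82, -30, 95, 0], [0.85, 82, -30, 106, 0], [0.85, 82, -30, 106, 0], [0.85, 82, -30, 106, 0], [0.85, 82, -30, 106, 0], [0.85, 82, -30, 106, 0], [0.85, 82, -30, 106, 0]]

```text
time_s: 19.83
eef_pos: [0.4739, 0.4293, 0.1115]
eef_rot: [0.0, 0.796, 0.606, 0.002]
wrist_force: [-0.0, 0.1, -0.2]
opening: 0.85
grasp_force: 0.0
```

```bash
python3 -c "
from h import *
delta([.4755,.4294,.006])
wlook('low_tin_mid',.034,'pics/w3.png')"
```

```text
t 19.83 tcp [0.4739 0.4293 0.1115] psi -15.41 tilt [ 0.003  0.002 -1.   ] shift mm [  0.3   1.2 105.5] turn -0.002
low_tin_mid 0.77 [325. 250.  79.  81.] med [0.4748 0.4319 0.034 ] mid [0.4745 0.4313] circ [474.7 431.2] 23.1 bgr [56. 57. 56.] zmed 0.0328
low_tin_mid 0.6 [405.  62.  91.  95.] med [0.5419 0.5204 0.034 ] mid [0.5418 0.5198] circ [541.8 519.8] 23.0 bgr [ 41.  44. 187.] zmed 0.0328
```

View pics/w3.png

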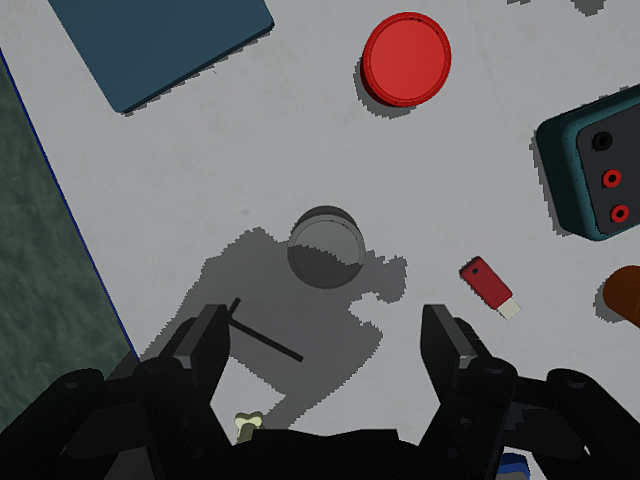

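The grey tin is at (326,250), clear of the hex key at (237,298); the red tin at (405,62) stays.

>>> move_arm:
  series:
    - [[0.85, 2, 0, 10, 0], [0.85, 2, 0, 35, 0], [0.85, 2, 0, 65, 0], [0.85, 2, 0, 85, 0], [0.85, 2, 0, 97, 0], [0.85, 2, 0, 103, 0], [0.85, 2, 0, 105, 0], [0.85, 2, 0, 105, 0], [0.7, 2, 0, 105, 0], [0.6, 2, 0, 105, 0]]

```text
time_s: 20.77
eef_pos: [0.4741, 0.4317, 0.0059]
eef_rot: [0.0, 0.795, 0.606, 0.001]
wrist_force: [-0.7, -0.2, 0.7]
opening: 0.602
grasp_force: 0.0
```

>>> move_arm:
  series:
    - [[0.5, 0, 0, 0, 0], [0.45, 0, 0, 0, 0], [0.45, 0, 0, 0, 0], [0.45, 0, 0, 0, 0], [0.45, 0, 0, 0, 0], [0.45, 0, 0, 0, 0], [0.45, 0, 0, 0, 0], [0.45, 0, 0, 0, 0], [0.45, 0, 0, 0, 0], [0.45, 0, 0, 0, 0]]

```text
time_s: 21.6
eef_pos: [0.4741, 0.4318, 0.0062]
eef_rot: [0.0, 0.795, 0.606, 0.001]
wrist_force: [-1.6, -0.9, 6.3]
opening: 0.517
grasp_force: 60.1
```

>>> move_arm:
  series:
    - [[0.45, 0, 0, -20, 0], [0.45, 0, 0, -60, 0], [0.45, 0, 0, -100, 0], [0.45, 0, 5, -140, 0], [0.45, -20, 12, -170, 0], [0.45, -50, 20, -190, 0], [0.45, -85, 30, -200, 0], [0.45, -120, 40, -205, 0], [0.45, -158, 50, -205, 0], [0.45, -196, 60, -205, 0]]

```text
time_s: 22.43
eef_pos: [0.479, 0.2248, 0.2104]
eef_rot: [0.001, 0.795, 0.607, 0.001]
wrist_force: [1.1, -1.2, -1.1]
opening: 0.516
grasp_force: 61.1
```

>>> move_arm:
  series:
    - [[0.45, -38, 12, 0, 0], [0.45, -76, 24, 0, 0], [0.45, -114, 36, 0, 0], [0.45, -152, 48, 0, 0], [0.45, -190, 60, 0, 0], [0.45, -228, 72, 0, 0], [0.45, -266, 84, 0, 0], [0.45, -304, 96, 0, 0], [0.45, -342, 108, 0, 0], [0.45, -380, 120, 0, 0]]

```text
time_s: 23.27
eef_pos: [0.4938, -0.1741, 0.2099]
eef_rot: [0.001, 0.795, 0.606, 0.0]
wrist_force: [0.2, -0.2, 0.6]
opening: 0.514
grasp_force: 61.1
```

>>> move_arm:
  series:
    - [[0.45, -38, 12, 0, 0], [0.45, -75, 22, 0, 0], [0.45, -94, 28, 10, 0], [0.45, -98, 28, 40, 0], [0.45, -98, 28, 75, 0], [0.45, -98, 28, 110, 0], [0.45, -98, 28, 145, 0], [0.45, -98, 28, 168, 0], [0.45, -98, 28, 175, 0], [0.45, -98, 28, 175, 0]]

```text
time_s: 24.1
eef_pos: [0.4938, -0.2729, 0.0325]
eef_rot: [-0.002, 0.795, 0.606, -0.0]
wrist_force: [0.6, -0.5, -0.1]
opening: 0.522
grasp_force: 61.2
```

```bash
python3 -c "
from h import *
delta([.4973,-.273,.0166])"
```

```text
t 24.1 tcp [ 0.4938 -0.2729  0.0325] psi -15.36 tilt [ 0.002 -0.004 -1.   ] shift mm [ 0.8  3.4 15.9] turn -0.001
```

>>> move_arm:
  series:
    - [[0.45, 1, 3, 3, 0], [0.45, 1, 3, 6, 0], [0.45, 1, 3, 9, 0], [0.45, 1, 3, 10, 0], [0.45, 1, 3, 10, 0], [0.45, 1, 3, 10, 0], [0.45, 1, 3, 10, 0], [0.45, 1, 3, 10, 0], [0.45, 1, 3, 10, 0], [0.45, 1, 3, 10, 0]]

```text
time_s: 24.93
eef_pos: [0.4983, -0.2739, 0.0244]
eef_rot: [0.0, 0.795, 0.606, 0.0]
wrist_force: [0.2, 0.4, -0.4]
opening: 0.517
grasp_force: 61.2
```

```bash
python3 -c "
from h import *
delta([.4973,-.273,.0166])"
```

```text
t 24.93 tcp [ 0.4983 -0.2739  0.0244] psi -15.36 tilt [-0.  0. -1.] shift mm [ 0.6 -1.2  7.8] turn -0.001
```

>>> move_arm:
  series:
    - [[0.45, 1, -1, 2, 0], [0.45, 1, -1, 4, 0], [0.45, 1, -1, 6, 0], [0.45, 1, -1, 7.5, 0], [0.45, 1, -1, 7.5, 0], [0.45, 1, -1, 7.5, 0], [0.55, 1, -1, 7.5, 0], [0.6, 1, -1, 7.5, 0], [0.75, 1, -1, 7.5, 0], [0.75, 1, -1, 7.5, 0]]

```text
time_s: 25.77
eef_pos: [0.4977, -0.2727, 0.0169]
eef_rot: [0.0, 0.795, 0.606, 0.0]
wrist_force: [0.0, 0.7, 0.9]
opening: 0.75
grasp_force: 0.0
```

>>> move_arm:
  series:
    - [[0.75, 0, 0, 0, 0], [0.75, 0, 0, -15, 0], [0.75, 0, 0, -40, 0], [0.75, 0, 0, -75, 0], [0.75, 0, 0, -115, 0], [0.7, 0, -5, -150, 0], [0.6, 20, -20, -180, 0], [0.5, 50, -45, -195, 0], [0.5, 82, -70, -200, 0], [0.5, 114, -95, -200, 0]]

```text
time_s: 26.6
eef_pos: [0.4364, -0.1371, 0.2189]
eef_rot: [0.002, 0.796, 0.606, 0.001]
wrist_force: [0.3, 0.3, 0.1]
opening: 0.496
grasp_force: 0.0
```

```bash
python3 -c "
from h import *
delta([.3805,.3012,.12])
im,d=camera('top')
P,u,v=cloud('top',d,d>0)
for c,z in (((.5396,-.1186),.066),((.5185,-.1958),.05),((.4973,-.273),.036)):
  m=(np.hypot(P[:,0]-c[0],P[:,1]-c[1])<.035)&(P[:,2]>z)
  print(m.sum(),P[m].mean(0) if m.any() else 0)
"
```

```text
t 26.6 tcp [ 0.4364 -0.1371  0.2189] psi -15.43 tilt [-0.001  0.004 -1.   ] shift mm [ 407.7 -170.8   97.8] turn -0.002
40 [ 0.53880867 -0.11795848  0.07647738]
0 0
0 0
```

>>> move_arm:
  series:
    - [[0.5, 36, -15, 0, 0], [0.5, 74, -31, 0, 0], [0.5, 112, -47, 0, 0], [0.5, 150, -63, 0, 0], [0.5, 188, -79, 0, 0], [0.5, 226, -95, 0, 0], [0.5, 264, -111, 0, 0], [0.5, 302, -127, 0, 0], [0.5, 340, -143, 10, 0], [0.5, 374, -157, 30, 0]]

```text
time_s: 27.48
eef_pos: [0.3849, 0.267, 0.1895]
eef_rot: [0.001, 0.795, 0.607, 0.003]
wrist_force: [0.9, 1.0, 1.3]
opening: 0.501
grasp_force: 0.0
```

>>> move_arm:
  series:
    - [[0.5, 20, -8, 20, 0], [0.5, 29, -12, 45, 0], [0.5, 29, -12, 60, 0], [0.5, 29, -12, 66, 0], [0.5, 29, -12, 66, 0], [0.5, 29, -12, 66, 0], [0.5, 29, -12, 66, 0], [0.5, 29, -12, 66, 0], [0.5, 29, -12, 66, 0], [0.5, 29, -12, 66, 0]]

```text
time_s: 28.32
eef_pos: [0.3806, 0.295, 0.122]
eef_rot: [0.0, 0.795, 0.606, 0.001]
wrist_force: [0.5, 0.4, -0.1]
opening: 0.5
grasp_force: 0.0
```

```bash
python3 -c "
from h import *
delta([.3805,.3012,.010])
wlook('corner_mid',.027,'pics/w4.png')
im=cv2.imread('pics/w4.png');cv2.imwrite('pics/w4c.png',cv2.resize(im[160:340,210:450],None,fx=3,fy=3))"
```

```text
t 28.32 tcp [0.3806 0.295  0.122 ] psi -15.39 tilt [ 0.001  0.001 -1.   ] shift mm [  5.8  -1.9 112. ] turn -0.002
corner_mid 0.75 [322. 235.  36.  42.] med [0.3787 0.3023 0.027 ] mid [0.3787 0.3022] circ [378.6 302.2] 6.6 bgr [193. 231. 228.] zmed 0.0264
```

View pics/w4c.png

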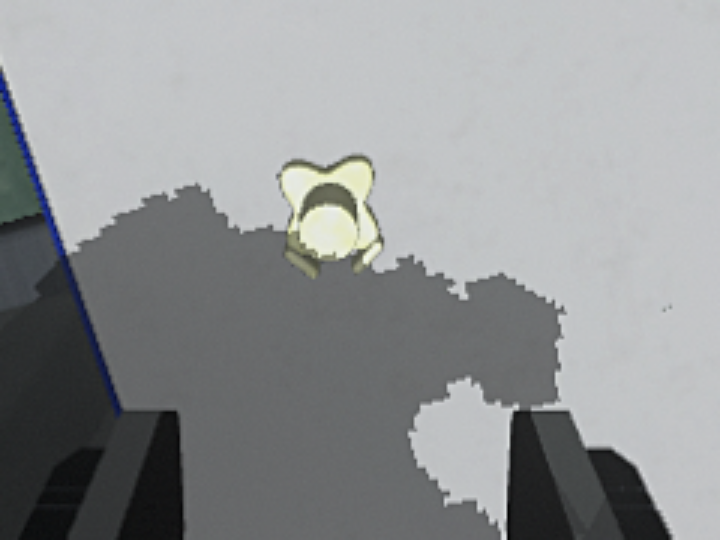

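The post top is at about (328,232) in the crop, radius 6.6 mm, with the foot clover-shaped around it. I'll descend with the tips just above the foot.

>>> move_arm:
  series:
    - [[0.5, 4, -2, 10, 0], [0.5, 6.5, -4, 35, 0], [0.5, 6.5, -4, 65, 0], [0.5, 6.5, -4, 90, 0], [0.5, 6.5, -4, 103, 0], [0.5, 6.5, -4, 109, 0], [0.5, 6.5, -4, 111, 0], [0.5, 6.5, -4, 111, 0], [0.5, 6.5, -4, 111, 0], [0.5, 6.5, -4, 111, 0]]

```text
time_s: 29.25
eef_pos: [0.3789, 0.3029, 0.0113]
eef_rot: [0.0, 0.795, 0.606, 0.001]
wrist_force: [0.5, -1.2, 0.1]
opening: 0.502
grasp_force: 0.0
```

```bash
python3 -c "
from h import *
delta([.3787,.3022,.010])"
```

```text
t 29.25 tcp [0.3789 0.3029 0.0113] psi -15.35 tilt [ 0.002  0.002 -1.   ] shift mm [-0.7  0.   1.3] turn -0.001
```

>>> move_arm:
  series:
    - [[0.35, 0, 0, 0.5, 0], [0.25, 0, 0, 0.5, 0], [0.15, 0, 0, 0.5, 0], [0.08, 0, 0, 0.5, 0], [0.05, 0, 0, 0.5, 0], [0.05, 0, 0, 0.5, 0], [0.05, 0, 0, 0.5, 0], [0.05, 0, 0, 0.5, 0], [0.05, 0, 0, 0.5, 0], [0.05, 0, 0, 0.5, 0]]

```text
time_s: 30.08
eef_pos: [0.3783, 0.3026, 0.0104]
eef_rot: [0.0, 0.795, 0.606, 0.0]
wrist_force: [-1.0, -1.5, 6.1]
opening: 0.114
grasp_force: 58.6
```

```bash
python3 -c "
from h import *
delta([.4762,-.3501,.2])"
```

```text
t 30.08 tcp [0.3783 0.3026 0.0104] psi -15.35 tilt [ 0.     0.001 -1.   ] shift mm [-603.4  267.3 -189.8] turn -0.001
```

>>> move_arm:
  series:
    - [[0.05, 0, 0, -15, 0], [0.05, 0, 0, -50, 0], [0.05, 0, 0, -90, 0], [0.05, -5, 5, -130, 0], [0.05, -25, 14, -165, 0], [0.05, -55, 27, -185, 0], [0.05, -90, 41, -190, 0], [0.05, -125, 56, -190, 0], [0.05, -160, 71, -190, 0], [0.05, -196, 87, -190, 0]]

```text
time_s: 30.92
eef_pos: [0.4097, 0.0889, 0.2002]
eef_rot: [0.0, 0.795, 0.607, 0.001]
wrist_force: [1.1, 0.2, 0.7]
opening: 0.112
grasp_force: 58.6
```

>>> move_arm:
  series:
    - [[0.05, -36, 16, 0, 0], [0.05, -73, 32, 0, 0], [0.05, -110, 48, 0, 0], [0.05, -147, 65, 0, 0], [0.05, -184, 82, 0, 0], [0.05, -221, 98, 0, 0], [0.05, -258, 114, 0, 0], [0.05, -295, 130, 0, 0], [0.05, -332, 147, 0, 0], [0.05, -368, 163, 0, 0]]

```text
time_s: 31.75
eef_pos: [0.4694, -0.3099, 0.1996]
eef_rot: [0.0, 0.795, 0.606, 0.0]
wrist_force: [0.5, -0.5, -0.5]
opening: 0.118
grasp_force: 58.6
```

>>> move_arm:
  series:
    - [[0.05, -25, 11, 0, 0], [0.05, -37, 17, 5, 0], [0.05, -39, 17, 30, 0], [0.05, -39, 17, 65, 0], [0.05, -39, 17, 100, 0], [0.05, -39, 17, 130, 0], [0.05, -39, 17, 150, 0], [0.05, -39, 17, 160, 0], [0.05, -39, 17, 160, 0], [0.05, -39, 17, 160, 0]]

```text
time_s: 32.58
eef_pos: [0.4759, -0.35, 0.0401]
eef_rot: [-0.0, 0.795, 0.606, 0.0]
wrist_force: [0.2, -0.5, -0.3]
opening: 0.117
grasp_force: 58.6
```

```bash
python3 -c "
from h import *
delta([.4762,-.3501,.0205])"
```

```text
t 32.58 tcp [ 0.4759 -0.35    0.0401] psi -15.35 tilt [ 0. -0. -1.] shift mm [-0.   0.4 19.6] turn -0.001
```

>>> move_arm:
  series:
    - [[0.05, 0, 0, 6, 0], [0.05, 0, 0, 12, 0], [0.05, 0, 0, 16, 0], [0.05, 0, 0, 18.5, 0], [0.05, 0, 0, 19.5, 0], [0.05, 0, 0, 19.5, 0], [0.05, 0, 0, 19.5, 0], [0.15, 0, 0, 19.5, 0], [0.2, 0, 0, 19.5, 0], [0.35, 0, 0, 19.5, 0]]

```text
time_s: 33.42
eef_pos: [0.4757, -0.3499, 0.0203]
eef_rot: [0.0, 0.795, 0.606, 0.0]
wrist_force: [-0.8, 0.2, -0.3]
opening: 0.327
grasp_force: 0.0
```

>>> move_arm:
  series:
    - [[0.5, 0, 0, 0, 0], [0.5, 0, 0, 0, 0], [0.5, 0, 0, -15, 0], [0.5, 0, 0, -40, 0], [0.5, 0, 0, -75, 0], [0.5, 0, 0, -115, 0], [0.5, 0, 0, -155, 0], [0.5, 0, -35, -180, 0], [0.5, 0, -75, -200, 0], [0.5, 0, -115, -200, 0]]

```text
time_s: 34.25
eef_pos: [0.3678, -0.3216, 0.2246]
eef_rot: [0.004, 0.795, 0.607, -0.0]
wrist_force: [-0.2, -1.7, 1.0]
opening: 0.497
grasp_force: 0.0
```

```bash
python3 -c "
from h import *
im,d=camera('wrist');cv2.imwrite('pics/w5.png',im)
P,u,v=cloud('wrist',d,d>0)
for c,z in (((.5396,-.1186),.076),((.5185,-.1958),.06),((.4973,-.273),.044),((.4762,-.3501),.037)):
  m=(np.hypot(P[:,0]-c[0],P[:,1]-c[1])<.035)&(abs(P[:,2]-z)<.006)
  print(m.sum(),(P[m].mean(0)-np.r_[c,z]).round(4) if m.any() else 0)
"
```

```text
0 0
976 [-0.0135 -0.0029 -0.0043]
2597 [-0.0094  0.0066 -0.0047]
144 [-0.0096  0.0062 -0.0049]
```

View pics/w5.png

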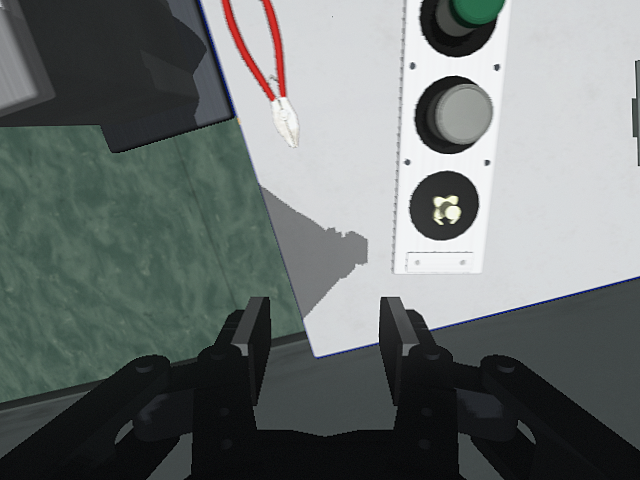

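The corner (446,208) and the grey tin (455,118) stand upright on their pads. The common offset comes from the arm still settling, so I'll let it settle and check again.

>>> move_arm:
  series:
    - [[0.5, 10, 0, 0, 0], [0.5, 30, 0, 0, 0], [0.5, 50, 0, 0, 0], [0.5, 60, 0, 0, 0], [0.5, 60, 0, 0, 0], [0.5, 60, 0, 0, 0], [0.5, 60, 0, 0, 0], [0.5, 60, 0, 0, 0], [0.5, 60, 0, 0, 0], [0.5, 60, 0, 0, 0]]

```text
time_s: 35.13
eef_pos: [0.3828, -0.2626, 0.22]
eef_rot: [-0.0, 0.795, 0.606, -0.0]
wrist_force: [-0.0, 0.7, -0.3]
opening: 0.497
grasp_force: 0.0
```

```bash
python3 -c "
from h import *
for n in ('wrist','top'):
  im,d=camera(n);cv2.imwrite(f'pics/f_{n}.png',im)
  P,u,v=cloud(n,d,d>0)
  for c,z in (((.5396,-.1186),.076),((.5185,-.1958),.06),((.4973,-.273),.044),((.4762,-.3501),.037)):
    m=(np.hypot(P[:,0]-c[0],P[:,1]-c[1])<.035)&(abs(P[:,2]-z)<.006)
    print(n,m.sum(),(P[m].mean(0)-np.r_[c,z]).round(4) if m.any() else 0)
"
```

```text
wrist 0 0
wrist 2324 [-0.0026  0.001  -0.0004]
wrist 2550 [-0.0005  0.001  -0.0005]
wrist 170 [-0.0012  0.0005 -0.0006]
top 33 [-0.0008  0.0006 -0.0002]
top 135 [-0.0019  0.0013 -0.0001]
top 202 [-0.0007  0.0017  0.0001]
top 0 0
```

View pics/f_wrist.png

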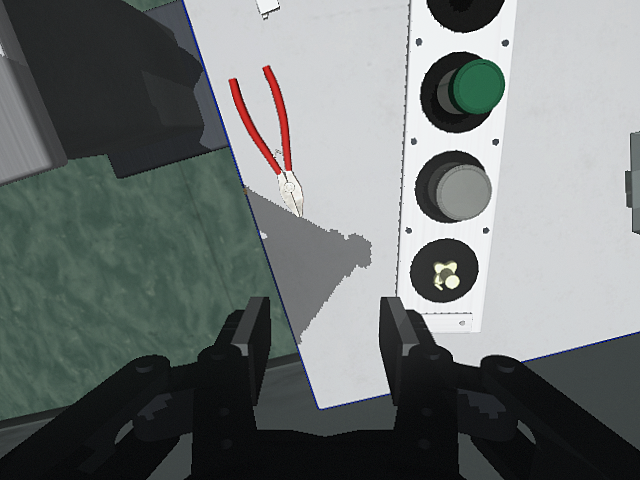

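All four stand within 3 mm of their pad centres, at the right heights and in the right order.

```bash
python3 -c "
from bench import order
print(order.hand_in())"
```

```text
the job is handed in; nothing more can be done
None
```

The job is handed in after about 35 s of robot time: the cell, narrow tin, low tin and corner piece stand upright on pads 1 to 4, tallest at the end stop, each measured within 3 mm of its pad centre.

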